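Clear a jammed power adapter from the tester's feed chute

ROBOT

A 6-joint arm with a two-finger parallel gripper is mounted at the origin on the work surface. World frame = base frame: x ahead of the robot, y to its left, z up, the work surface at z = 0. Lengths are in m, angles in rad, forces in N, time in s.
With the tool pointing down it reaches from about 0.35 to 0.95 m from the base axis. Payload 17.4 kg.
Tool frame: the origin (TCP) lies between the finger pads; the fingertips stand 17 mm ahead of it and the grasp point (between the pads) lies 2 mm behind it (r.finger_overhang is the z of the fingertips in the tool frame, in m); z points along the fingers, y is the direction in which the jaws open and shut (so a half turn about z gives the same grasp; the last joint's range is limited). The gripper opens to 93 mm and grips with 3 to 60 N. Pads are 15 mm wide; open, the fingers measure 128 mm over their backs; the gripper's body (75 mm by 188 mm) begins 65 mm behind the grasp point.
Start: joints at [-1.34, 0.116, 1.442, -0, 1.584, -0.038], TCP at [0.179, -0.651, 0.203] pointing down, gripper open.
Joint ranges: [-2.83, 2.83], [-0.83, 2.19], [0.07, 2.5], [-1.14, 4.28], [0.01, 3], [-2.97, 2.97]. Speed limits (rad/s): [1.89, 1.89, 2.22, 3.14, 3.14, 3.14].

INTERFACE

Orientations are given as a unit quaternion [w, x, y, z].
In Python, from bench import r gives the robot as it stands. The module is installed in compiled form; this text tells all that it offers.
- The arm moves only by the tool servo_tool, never from a script. Its argument "plan" is a list of rows, each an object with "travel": the shift along the tool's x, y, z in units of 40 mm (1.0 is 40 mm), a list of three; "twist": the turn, a rotation vector about the tool's x, y, z in units of 8 degrees (1.0 is 8 degrees), a list of three; "hand": the opening, from 0 (shut) to 1 (fully open). In form: [{"travel": [dx, dy, dz], "twist": [ax, ay, az], "hand": hand}, ...]. A call has 1 to 20 rows; each row is the pose to reach, as a shift and turn from the pose measured when the call began, along the tool's axes at that moment; what a row does not reach only later rows make up. A row lasts 1/8 s, in which the tool goes at most 62.5 mm and 10.7 degrees, less where a joint would pass 70% of its speed; a pose out of reach is approached as far as the arm can. A call with a gripper value outside its range is refused whole. The fingers move at their own pace and stop on an object; "newtons" is the grip in N (left out, the last holds). Time passes only in rows, so rows that repeat a pose let the fingers close. It gives the time, the measured TCP pose, the force and the opening at its end, in the units of the state.
- r.sense(): the state, without advancing time (a new reading comes with each control period).
- r.camera(name): name is "scene" or "top" or "wrist"; returns a dict with "image" (384x512x3 uint8, red, green, blue), "fovy" (degrees; the focal length in pixels is half the picture's height over the tangent of half this angle, whatever the lens; pixels are square), "cx", "cy" (the principal point, pixels), "rvec" (rotation vector, rad) and "tvec" (3), from world to camera coordinates, as OpenCV has them. Camera axes: x right, y down, z forward; pixel columns grow to the right and rows downward; lengths in m; the calibration is good to about 2 mm. A picture is of the moment at which its call begins. There is no depth.
- r.job_done(): hands the job in, once; it reports no verdict.
Trained networks look in a picture, given as the dict that the camera call returned (one of the last four; its "shot" number tells which), for a name from the list of things; names that differ only in an ending like _2 or _b are one class to them, and where a whole thing is asked for, a point or a joint stands for the part that bears it (a point fixed in the world has none). Each returns a list of dicts, best first, with "confidence" (0 to 1); they miss things now and then, are a little off and sometimes report something else, mostly with a low value. They report only what shows in the picture. A call takes as long as a camera call. They do not tell look-alikes from the thing itself.
- r.cut_out(target, picture): "pixels" (384x512 bool, what is visible of it) and "at" ([column, row] as shares, 0 to 1, of the picture: columns of its width, rows of its height, amid what is visible of it).
- r.mark_of(target, picture): "at" ([column, row] as shares, 0 to 1, of the picture: columns of its width, rows of its height: a listed point, or the origin of a listed thing).
The state is a dict: "time": time; "joints": joint angles; "dq": joint speeds; "joint_torque": joint torques, N m; "ee_pos": TCP position; "tool_rot": TCP orientation; "wrist_force": force on the tool from outside, world axes, zero at the start; "moment": the same for the moment, N m; "opening": finger opening in m.
Only numpy, scipy, OpenCV 4.12 (cv2) and the standard library are available. Lean on these libraries where they do the work, as an engineer would, in place of code of your own. Each camera call takes 0.05 s, during which the arm holds its last target. There are 200 camera calls.

TASK

A laptop power adapter (yellow label) has jammed under the blue keeper of the tester's feed chute. Nudge it gently back up the chute until it is clear of the keeper, without forcing the feeder or shoving the next adapter waiting further up, then lift it out and lay it gently, flat and label up, inside the red reject tray. Leave everything else as it is.

Things in the scene. Friction and masses are not known exactly. Their poses are not given: they have to be found in the camera images.
- feeder: Aluminium feed chute sloping 14 degrees (0.244 rad), fixed. Origin: middle of the bed's upper surface, 82 mm above the bench; y runs up the slope, z square to the bed, x across. Bed from y -210 (a white tester box 85 mm high stands there) to +230 mm. Channel 58 mm wide; rails 8 mm thick, 10 mm high, open above, except at the blue keeper (y -140 to -20).
- keeper_foot (a point): Lower end of the blue keeper, mid-channel, level with the top of its lips (38 mm above the bed), feeder y -140 mm. The keeper: two walls 34 mm high, and on each a lip 4 mm thick (underside 34 mm above the bed) reaching 9 mm inward. Between the lips a slot 40 mm wide is open for the keeper's whole length.
- keeper_top (a point): Upper end of the blue keeper, mid-channel, level with the top of its lips (38 mm above the bed), feeder y -20 mm. Beyond it the chute is open on top. The adapter is clear once its lower end is past this, its origin beyond feeder y +25 mm.
- guide_nose (a point): Tip of the relaxed sprung orange guide under the keeper, on the feeder's -x wall: round nose 24 mm across, 7 to 23 mm above the bed, reaching 9 mm into the channel at feeder y -62 mm, with a grey housing outside the wall. The point is fixed to the feeder. It pinches the adapter against the other wall and springs out once the adapter has passed.
- adapter: Jammed laptop power adapter, black, yellow label on top, 52 (x) by 90 (y) by 30 mm (z), 140 to 280 g. Origin: centre of its underside; y along its length, up the chute. At the start all of it is under the keeper's lips. Pushed up along the bed it resists with about 9 to 20 N until past the orange guide, then 1 to 4 N. Left on the bed it stays put.
- adapter_low_end (a point): Centre of the adapter's lower end face (-y end, towards the tester), at half its height, 15 mm above its underside. In front of it the channel is empty for 70 mm or more.
- waiting: Next adapter, same size, white label, resting loose further up the chute, held by friction alone; origin and axes as the adapter's. Between the keeper's upper end and its lower end are 122 to 137 mm, so the freed adapter (90 mm) has 32 to 47 mm to spare.
- reject_tray: Red open tray, fixed, 130 (x) by 170 (y) by 28 mm high, walls and floor 4 mm; origin under its centre. Empty at the start. It and the blue tray may stand in either place.
- pass_tray: Blue open tray of the same size, fixed, with one tested adapter in it; not for the jammed one.
- mug: Bystander: blue mug; leave alone.
- cleaner: Bystander: white cleaner bottle, 150 mm high; leave alone.
- screwdriver: Bystander: screwdriver; leave alone.
- brush: Bystander: brush; leave alone.
- drive: Bystander: silver drive, 70 by 100 by 10 mm; leave alone.
- screw_jar: Bystander: glass jar with a black cap, 60 mm high; leave alone.
- passed: Bystander: tested adapter lying in the blue tray, white label, 52 by 90 by 30 mm; leave alone.
Not all that is in view belongs to the job. What is shaped like the adapter but pink is not meant.

How it is judged:
On the way, in this order (a step that is already met when the one before it is completed fails the run):
1. the adapter has been pushed up the chute clear of the keeper's lips, still lying on the bed (y of adapter in the frame of feeder above 0.021 m and z of adapter in the frame of feeder below 0.012 m), for 0.1 s.
2. it has been lifted out of the chute by the fingers (z of adapter in the frame of feeder above 0.035 m and contact force between the fingers and adapter above 0.5 N), for 0.1 s.
At the end, for the whole second after the job is handed in: the yellow-label adapter lies at rest, flat (within 0.1 rad) and label up, on the floor of the red tray (underside less than 10 mm above the tray's underside, centre within 55 mm in x and 75 mm in y of the tray's centre), and the waiting adapter is within 15 mm of where it began (x of adapter in the frame of reject_tray between -0.055 and 0.055 m and y of adapter in the frame of reject_tray between -0.075 and 0.075 m and z of adapter in the frame of reject_tray between -0.002 and 0.01 m and angle between adapter's own z axis and vertical below 0.1 rad and linear speed of adapter below 0.02 m/s and distance of waiting from where it was at the start of the episode below 0.015 m); the robot touches nothing.
It fails at once if the waiting adapter is moved by more than 15 mm (distance of waiting from where it was at the start of the episode above 0.015 m).
It fails at once if the fingers press on the feeder with more than 40 N (contact force between the fingers and feeder above 40 N).
It fails at once if the jammed adapter is rammed: the fingers press on it with more than 35 N while it still lies in the chute under the keeper (contact force between the fingers and adapter above 35 N and y of adapter in the frame of feeder between -0.2 and 0.015 m and x of adapter in the frame of feeder between -0.03 and 0.03 m and z of adapter in the frame of feeder between -0.01 and 0.015 m).
It fails at once if the adapter is dropped or flung (faster than 0.7 m/s while not held) (linear speed of adapter above 0.7 m/s and contact force between the fingers and adapter below 0.1 N).
It fails at once if a bystander is moved by more than 30 mm (distance of any of mug, cleaner, screwdriver, brush, drive, screw_jar, passed from where it was at the start of the episode above 0.03 m).
It also fails if it takes over 54 s, if anything falls off the work surface, if the arm or the gripper's body presses on something with over 40 N, if the wrist force passes 120 N, or if a joint passes its speed limit or range.

## Working session

There is one attempt and no reset: what is moved stays moved. The work goes in short steps, Python scripts to look and compute and a tool call to move; the robot and the scene stay as the last step left them, time stands still between calls to the robot, and variables do not carry over. Pictures are saved under pics/ and viewed, about 8 in all and at most 12, crops included, and the job is handed in when it is done.

Besides the shell and the picture viewer there is one more tool, called as a command line: name --argument value ..., lists and objects as JSON in quotes. servo_tool: Moves the arm, as the interface text tells. Its arguments: {"type":"object","properties":{"plan":{"type":"array","items":{"type":"object","properties":{"travel":{"type":"array","items":{"type":"number"}},"twist":{"type":"array","items":{"type":"number"}},"hand":{"type":"number"}}}},"newtons":{"type":"number"}},"required":["plan"]}

```bash
mkdir -p pics
cat > h.py <<'E'
import numpy as np, cv2
from scipy.spatial.transform import Rotation as R
from bench import r
def cam(n):
    return r.camera(n)
def KRT(p):
    f=192/np.tan(np.radians(p["fovy"])/2)
    K=np.array([[f,0,p["cx"]],[0,f,p["cy"]],[0,0,1]])
    return K,cv2.Rodrigues(np.array(p["rvec"],float))[0],np.array(p["tvec"],float).reshape(3)
def proj(p,X):
    K,Rm,t=KRT(p); c=np.atleast_2d(X)@Rm.T+t; q=c@K.T; return q[:,:2]/q[:,2:]
def ray(p,at):
    K,Rm,t=KRT(p); uv=np.array([at[0]*512,at[1]*384,1]); return -Rm.T@t, Rm.T@np.linalg.solve(K,uv)
def atz(p,at,z):
    o,d=ray(p,at); return o+d*(z-o[2])/d[2]
def tri(obs):
    A=0;b=0
    for p,at in obs:
        o,d=ray(p,at); d=d/np.linalg.norm(d); M=np.eye(3)-np.outer(d,d); A=A+M; b=b+M@o
    return np.linalg.solve(A,b)
def save(p,n,box=None,s=1):
    im=p["image"]; 
    if box: im=im[box[1]:box[3],box[0]:box[2]]
    cv2.imwrite("pics/"+n,cv2.resize(im[:,:,::-1],None,fx=s,fy=s,interpolation=cv2.INTER_CUBIC))
def state():
    s=r.sense(); return np.array(s["ee_pos"]),R.from_quat(np.roll(s["tool_rot"],-1)),s
E
python3 - <<'E'
from h import *
np.set_printoptions(precision=4,suppress=True)
P={n:cam(n) for n in("scene","top")}
for n in P: save(P[n],n+"0.png",s=1.5); print(n,-KRT(P[n])[1].T@KRT(P[n])[2])
for t in["feeder","keeper_foot","keeper_top","guide_nose","adapter","adapter_low_end","waiting","reject_tray","pass_tray"]:
    obs={}
    for n in P:
        m=r.mark_of(t,P[n]); print(t,n,[(np.round(np.array(q["at"])*[512,384],1).tolist(),round(q["confidence"],2)) for q in m[:3]])
        if m: obs[n]=m[0]["at"]
    if len(obs)==2: print("   tri",tri([(P[n],obs[n]) for n in obs]))
print(state()[2])
E
```

```text
scene [ 1.0329 -0.337   0.8159]
top [0.3672 0.0001 1.0008]
feeder scene [([290.9, 214.8], 0.58), ([183.9, 225.7], 0.23)]
feeder top [([242.7, 149.5], 0.71), ([189.2, 229.7], 0.67), ([254.8, 146.1], 0.32)]
   tri [0.6063 0.0342 0.0875]
keeper_foot scene [([250.1, 245.6], 0.65), ([268.4, 226.2], 0.26), ([257.1, 247.1], 0.26)]
keeper_foot top [([296.1, 136.6], 0.73), ([91.2, 194.1], 0.34)]
   tri [ 0.6345 -0.1091  0.0992]
keeper_top scene [([285.4, 216.2], 0.92)]
keeper_top top [([255.2, 147.9], 0.93), ([274.2, 140.4], 0.57)]
   tri [0.6088 0.0059 0.1032]
guide_nose scene [([267.3, 225.5], 0.65)]
guide_nose top [([268.1, 150.2], 0.91)]
   tri [ 0.6017 -0.0353  0.0877]
adapter scene [([236.7, 185.9], 0.88), ([267.8, 241.6], 0.62), ([330.1, 179.5], 0.29)]
adapter top [([270.7, 225.6], 0.88), ([270.4, 141.1], 0.79)]
   tri [ 0.4069 -0.027   0.0528]
adapter_low_end scene [([249.9, 190.7], 0.89), ([258.9, 251.3], 0.73), ([250.0, 248.7], 0.59)]
adapter_low_end top [([249.9, 220.0], 0.87), ([291.1, 144.5], 0.69)]
   tri [0.4209 0.0208 0.0159]
waiting scene [([328.6, 182.5], 0.56)]
waiting top [([188.5, 154.3], 0.63)]
   tri [0.5896 0.1735 0.1149]
reject_tray scene [([182.9, 221.6], 0.77)]
reject_tray top [([331.5, 220.3], 0.7)]
   tri [ 0.4157 -0.2041  0.0185]
pass_tray scene [([291.3, 172.1], 0.58), ([376.4, 180.0], 0.54)]
pass_tray top [([191.8, 230.3], 0.58)]
   tri [ 0.3985  0.1938 -0.0193]
{'time': 1.0, 'joints': array([-1.3398,  0.116 ,  1.4416, -0.    ,  1.584 , -0.0378]), 'dq': array([-0.0023, -0.0008,  0.0002, -0.0022, -0.0012, -0.0007]), 'joint_torque': array([  0.0007, -72.1043, -62.2741,   0.078 ,   0.0184,   0.    ]), 'ee_pos': array([ 0.1793, -0.6508,  0.2028]), 'tool_rot': array([ 0.   ,  0.991,  0.134, -0.   ]), 'wrist_force': array([-0.4572,  0.4577,  0.3858]), 'moment': array([-0.0334,  0.0405,  0.0464]), 'opening': 0.09307201063129225}
```

View pics/top0.png

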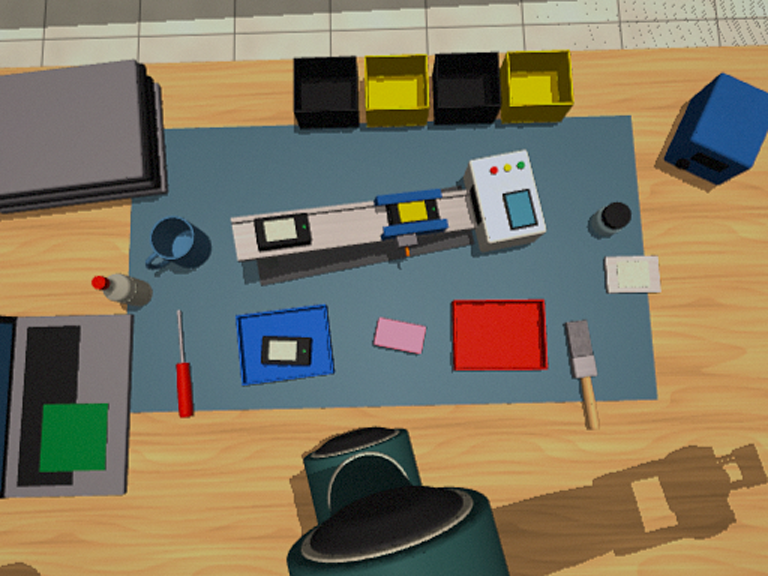

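View pics/scene0.png

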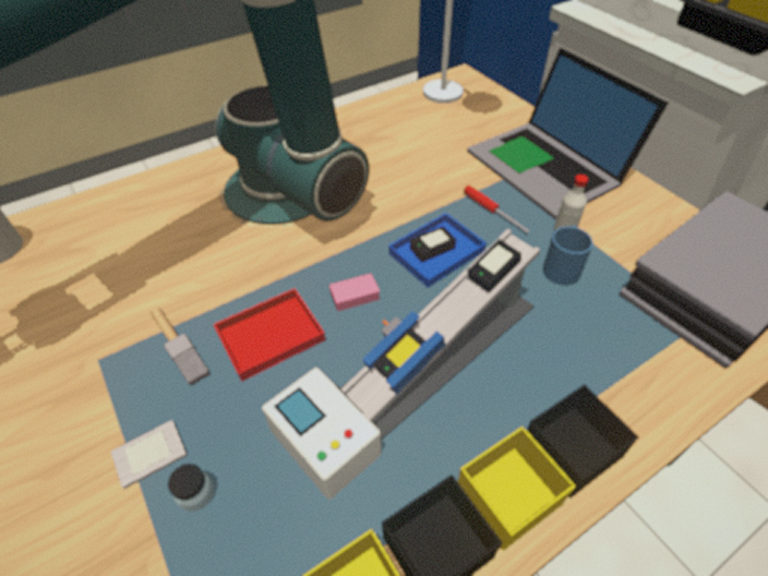

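The top view shows the chute running across with the keeper at about (412,212). The yellow-label adapter is under it, the waiting one is at (282,231), the tester is at (508,198), and the red tray is at (500,335). The scene view agrees, and the pink look-alike block is clear of the work. Next I'll fit the feeder pose (x, y, yaw) and check it with an overlay.

```bash
cat >> h.py <<'E'
def Fe(v):  # feeder pose from x,y,yaw -> R,t
    return (R.from_euler("z",v[2])*R.from_euler("x",0.2443)).as_matrix(), np.array([v[0],v[1],0.082])
def f2w(v,X):
    M,t=Fe(v); return np.atleast_2d(X)@M.T+t
E
cat > fit.py <<'E'
from h import *
from scipy.optimize import least_squares
np.set_printoptions(precision=4,suppress=True)
P={n:cam(n) for n in("scene","top")}
L={"keeper_foot":[0,-.14,.038],"keeper_top":[0,-.02,.038],"guide_nose":[-.02,-.062,.015]}
obs=[]
for t in L:
    for n in P:
        m=r.mark_of(t,P[n])
        if m: obs.append((t,n,np.array(m[0]["at"])*[512,384]))
fun=lambda v: np.concatenate([proj(P[n],f2w(v,L[t]))[0]-o for t,n,o in obs])
s=least_squares(fun,[.61,.02,.2],loss="soft_l1",f_scale=2); v=s.x
print("feeder",v); 
for (t,n,o),e in zip(obs,fun(v).reshape(-1,2)): print(t,n,e)
fa=lambda y: np.concatenate([proj(P[n],f2w(v,X))[0]-o for n,X,o in [("scene",[0,y[0],0],[267.8,241.6]),("top",[0,y[0],0],[270.4,141.1]),("scene",[0,y[0]-.045,.015],[258.9,251.3]),("top",[0,y[0]-.045,.015],[291.1,144.5])]])
a=least_squares(fa,[-.08],loss="soft_l1",f_scale=2); print("adapter y",a.x,fa(a.x))
fb=lambda y: np.concatenate([proj(P[n],f2w(v,[0,y[0],0]))[0]-o for n,o in [("scene",[328.6,182.5]),("top",[188.5,154.3])]])
b=least_squares(fb,[.15]); print("waiting y",b.x,fb(b.x))
ya=a.x[0]
for n,box in (("top",(140,90,370,180)),("scene",(160,140,370,330))):
    im=cv2.resize(P[n]["image"][:,:,::-1],None,fx=4,fy=4,interpolation=cv2.INTER_CUBIC)
    def poly(pts,c): cv2.polylines(im,[np.int32(np.round((proj(P[n],f2w(v,pts))+.5)*4))],False,c,1)
    for s in(-1,1):
        poly([[s*.029,-.21,.01],[s*.029,.23,.01]],(0,255,0)); poly([[s*.02,-.14,.038],[s*.02,-.02,.038],[s*.029,-.02,.038],[s*.029,-.14,.038],[s*.02,-.14,.038]],(0,0,255))
    for y,c in((ya,(255,0,255)),(b.x[0],(255,255,0))):
        poly([[x,y+q,.03] for x,q in((-.026,-.045),(.026,-.045),(.026,.045),(-.026,.045),(-.026,-.045))],c)
    x0,y0,x1,y1=[4*q for q in box]; c=im[y0:y1,x0:x1]; k=min(1,795/c.shape[1],595/c.shape[0]); cv2.imwrite(f"pics/ov_{n}.png",cv2.resize(c,None,fx=k,fy=k,interpolation=cv2.INTER_AREA))
for t in("reject_tray","pass_tray"):
    for n in P:
        for q in r.cut_out(t,P[n])[:2]:
            print(t,n,round(q["confidence"],2),atz(P[n],q["at"],.005), cv2.minAreaRect(np.argwhere(q["pixels"])[:,::-1].astype(np.float32)))
E
python3 fit.py
```

```text
feeder [0.6052 0.0331 0.2354]
keeper_foot scene [3.4065 1.5989]
keeper_foot top [1.4476 2.6735]
keeper_top scene [-1.1598  0.1303]
keeper_top top [ 1.7642 -0.5656]
guide_nose scene [2.0032 0.2432]
guide_nose top [-1.7521  2.2048]
adapter y [-0.0872] [ 1.1673 -1.5343  3.1724  3.7311 -2.7415 -0.3986 -0.9334 -4.3733]
waiting y [0.1458] [-3.8633 -4.2564  1.8378  6.8325]
reject_tray scene 0.64 [ 0.4126 -0.2041  0.005 ] ((179.8407745361328, 221.16925048828125), (42.747520446777344, 65.37267303466797), 64.29004669189453)
reject_tray top 0.8 [ 0.4034 -0.2118  0.005 ] ((332.5, 223.0), (46.0, 63.0), 90.0)
pass_tray scene 0.66 [0.4218 0.1845 0.005 ] ((290.8188781738281, 165.20736694335938), (38.140464782714844, 58.1014518737793), 58.24052429199219)
pass_tray scene 0.58 [ 0.6208 -0.0892  0.005 ] ((276.7131042480469, 235.6557159423828), (75.66979217529297, 214.07766723632812), 50.194427490234375)
pass_tray top 0.69 [0.412 0.202 0.005] ((189.44618225097656, 229.56924438476562), (47.13319778442383, 62.761573791503906), 82.87498474121094)
```

```bash
python3 -c "
import cv2,numpy as np
a=cv2.imread('pics/ov_top.png');b=cv2.imread('pics/ov_scene.png')[100:,:]
h=595-a.shape[0]; b=cv2.resize(cv2.imread('pics/ov_scene.png'),None,fx=.9,fy=.9)
print(a.shape,b.shape)
"
```

```text
(311, 795, 3) (536, 592, 3)
```

View pics/ov_top.png

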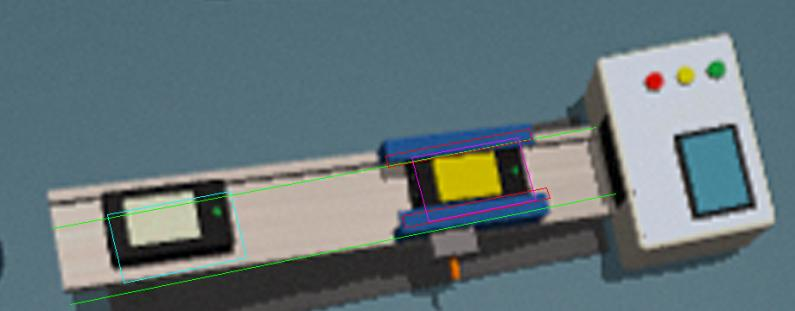

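The overlay shows the fitted yaw is too large: the real rails are shallower than the green lines. I'll refit using the edges visible in this crop: lip inner corners at about (384,165), (533,146), (400,213) and (547,193), and the bed's upper corners at (49,190) and (68,291).

```bash
python3 - <<'E'
s=open('fit.py').read()
s=s.replace('fun=lambda v:','''k=795/230
E=[([.02,-.02,.038],(384,165)),([.02,-.14,.038],(533,146)),([-.02,-.02,.038],(400,213)),([-.02,-.14,.038],(547,193)),([.037,.23,.01],(49,190)),([-.037,.23,.01],(68,291))]
for i,(X,u) in enumerate(E): L[i]=X; obs.append((i,"top",np.array(u)/k+[140,90]-.5))
fun=lambda v:''')
open('fit.py','w').write(s)
E
python3 fit.py | grep -v tray; python3 -c "
import cv2,numpy as np
a=cv2.imread('pics/ov_top.png')[80:];b=cv2.imread('pics/ov_scene.png')[:,:]
b=b[130:490,60:620]; print(a.shape,b.shape)
o=np.zeros((599,795,3),np.uint8);o[:231]=a; b=b[:360]; o[235:235+b.shape[0],:b.shape[1]]=b; cv2.imwrite('pics/both.png',o)"
```

```text
feeder [0.6093 0.0344 0.1731]
keeper_foot scene [-2.2833 -0.0878]
keeper_foot top [-0.619   1.7452]
keeper_top scene [0.3888 2.1191]
keeper_top top [-0.2369 -0.0628]
guide_nose scene [0.5838 2.6561]
guide_nose top [-0.5231 -0.1948]
0 top [ 1.2604 -0.5711]
1 top [ 0.5036 -0.3117]
2 top [-0.3558  0.1297]
3 top [-0.3919  0.1743]
4 top [-0.3421  1.1705]
5 top [-1.1308  0.252 ]
adapter y [-0.0877] [ 0.8971 -1.7229  3.2563  4.0678 -3.8349 -1.3189 -0.5921 -3.0277]
waiting y [0.1446] [-0.2459 -1.5968  1.0967  1.9944]
(231, 795, 3) (360, 560, 3)
```

View pics/both.png

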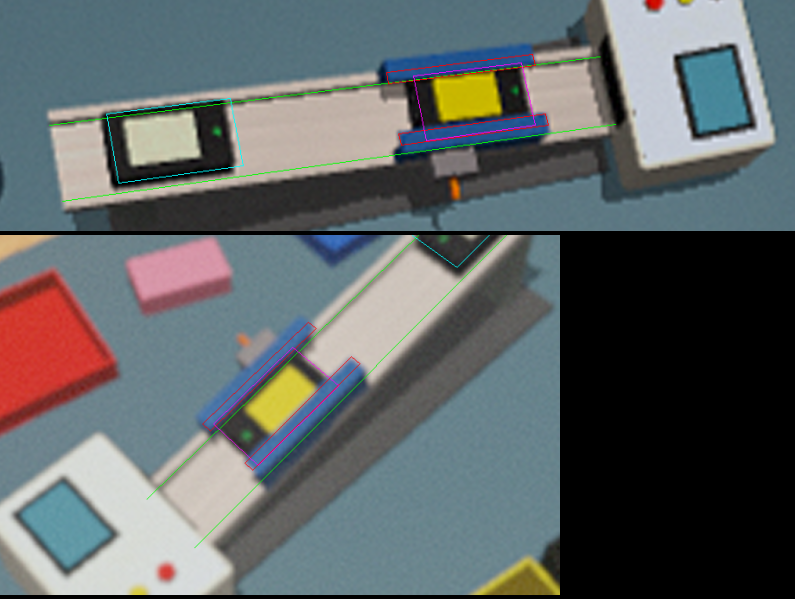

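```bash
cat >> h.py <<'E'
V=[0.6093,0.0344,0.1731]
def go(y,z,x=0,cross=False,v=None,flip=1,abs_=None):
    """travel/twist from the present pose to feeder point, tool z = -feeder z"""
    p,Q,s=state(); M,t=Fe(v or V)
    yy=-M[:,1]*flip if not cross else M[:,0]*flip
    zz=-M[:,2]; T=np.c_[np.cross(yy,zz),yy,zz]; X=f2w(v or V,[x,y,z])[0]
    tr=Q.as_matrix().T@(X-p)/.04; tw=(Q.inv()*R.from_matrix(T)).as_rotvec()/np.radians(8)
    print("to",X.round(4),"travel",tr.round(3),"twist",tw.round(3))
def where(v=None):
    p,Q,s=state(); M,t=Fe(v or V); print("feeder coords",(M.T@(p-t)).round(4),"t",s["time"],"F",(M.T@np.array(s["wrist_force"])).round(2),"j",np.round(s["joints"],2),"op",round(s["opening"],4))
E
python3 -c "
from h import *
go(-.163,.13)"
```

```text
to [ 0.642  -0.1524  0.1687] travel [14.461 -8.941  0.851] twist [1.748 0.083 0.682]
```

servo_tool --plan '[{"travel":[1.2,-0.75,0],"twist":[0.15,0,0.05],"hand":0},{"travel":[2.6,-1.6,0],"twist":[0.3,0,0.1],"hand":0},{"travel":[4.0,-2.5,0.1],"twist":[0.5,0,0.2],"hand":0},{"travel":[5.4,-3.4,0.2],"twist":[0.7,0,0.3],"hand":0},{"travel":[6.8,-4.3,0.3],"twist":[0.9,0,0.4],"hand":0},{"travel":[8.2,-5.2,0.4],"twist":[1.1,0,0.5],"hand":0},{"travel":[9.6,-6.0,0.5],"twist":[1.3,0.05,0.6],"hand":0},{"travel":[11.0,-6.9,0.6],"twist":[1.5,0.08,0.68],"hand":0},{"travel":[12.4,-7.8,0.7],"twist":[1.75,0.08,0.68],"hand":0},{"travel":[13.6,-8.5,0.8],"twist":[1.75,0.08,0.68],"hand":0},{"travel":[14.46,-8.94,0.85],"twist":[1.75,0.08,0.68],"hand":0},{"travel":[14.46,-8.94,0.85],"twist":[1.75,0.08,0.68],"hand":0},{"travel":[14.46,-8.94,0.85],"twist":[1.75,0.08,0.68],"hand":0},{"travel":[14.46,-8.94,0.85],"twist":[1.75,0.08,0.68],"hand":0}]' --newtons 20

```text
time: 3.95
ee_pos: [0.6414, -0.1534, 0.1691]
tool_rot: [-0.121, 0.989, 0.085, -0.011]
wrist_force: [0.6, 0.1, 0.2]
opening: 0.0005
```

```bash
cat > look.py <<'E'
from h import *
import sys
# wrist picture with feeder model overlaid (V) and adapter at ya
def overlay(p,ya,name,s=1.5,X=0):
    im=cv2.resize(p["image"][:,:,::-1],None,fx=s,fy=s,interpolation=cv2.INTER_CUBIC)
    def poly(pts,c): cv2.polylines(im,[np.int32(np.round((proj(p,f2w(V,pts))+.5)*s))],False,c,1)
    for g in(-1,1):
        poly([[g*.029,-.20,.01],[g*.029,-.15,.01]],(0,255,0)); poly([[g*.02,-.14,.038],[g*.02,-.02,.038],[g*.029,-.02,.038]],(0,0,255))
    poly([[x,ya+q,.03] for x,q in((-.026,-.045),(.026,-.045),(.026,.045),(-.026,.045),(-.026,-.045))],(255,0,255))
    cv2.imwrite("pics/"+name,im)
if __name__=="__main__":
    where(); p=cam("wrist"); overlay(p,float(sys.argv[2]),sys.argv[1])
E
python3 look.py w1.png -0.082; python3 -c "
from h import *
go(-.163,.026)"
```

```text
feeder coords [-0.0007 -0.1638  0.1306] t 3.95 F [0.61 0.1  0.22] j [-0.37  0.17  1.45  0.21  1.65  1.03] op 0.0005
to [ 0.6376 -0.1276  0.0678] travel [ 0.019 -0.022  2.615] twist [ 0.001 -0.001 -0.008]
```

View pics/w1.png

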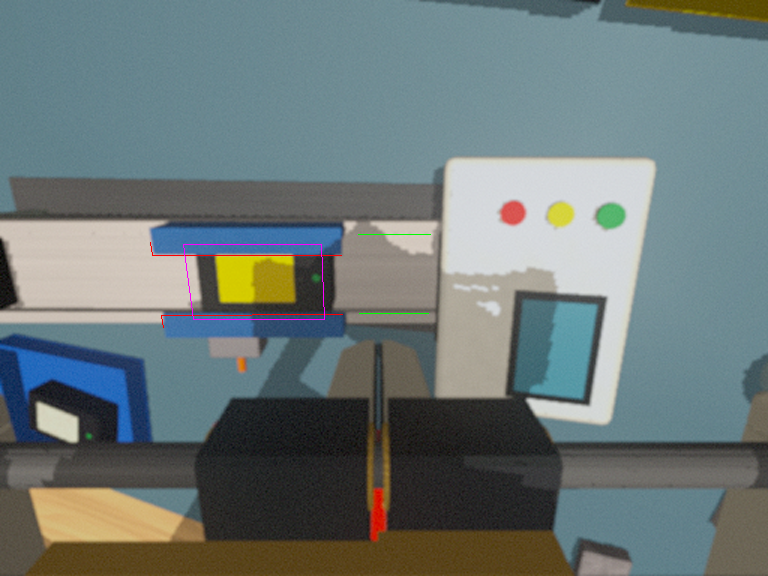

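The wrist view shows the model matching the keeper lips and rails. The adapter's low end is at px ~335, against 324 in the model, so feeder y is about -0.134 and the adapter origin about -0.089. Descending just below it.

servo_tool --plan '[{"travel":[0.02,0.05,0.7],"twist":[0,0,0],"hand":0},{"travel":[0.02,0.05,1.4],"twist":[0,0,0],"hand":0},{"travel":[0.02,0.05,1.9],"twist":[0,0,0],"hand":0},{"travel":[0.02,0.05,2.3],"twist":[0,0,0],"hand":0},{"travel":[0.02,0.05,2.5],"twist":[0,0,0],"hand":0},{"travel":[0.02,0.05,2.6],"twist":[0,0,0],"hand":0},{"travel":[0.02,0.05,2.6],"twist":[0,0,0],"hand":0}]'

```text
time: 4.88
ee_pos: [0.6384, -0.1305, 0.068]
tool_rot: [-0.121, 0.989, 0.085, -0.01]
wrist_force: [0.1, 0.2, 0.3]
opening: 0.0002
```

```bash
python3 look.py w2.png -0.089; python3 -c "
from h import *
go(-.15,.026); go(-.05,.026)"
```

```text
feeder coords [ 0.0002 -0.1659  0.0269] t 4.875 F [0.16 0.19 0.24] j [-0.34  0.21  1.58  0.21  1.48  1.02] op 0.0002
to [ 0.6355 -0.1152  0.0709] travel [-0.008 -0.397  0.029] twist [ 0.003 -0.005 -0.006]
to [ 0.6187 -0.0196  0.0951] travel [-0.01  -2.897  0.028] twist [ 0.003 -0.005 -0.006]
```

servo_tool --plan '[{"travel":[0,-0.1,0],"twist":[0,0,0],"hand":0},{"travel":[0,-0.2,0],"twist":[0,0,0],"hand":0},{"travel":[0,-0.26,0],"twist":[0,0,0],"hand":0},{"travel":[0,-0.32,0],"twist":[0,0,0],"hand":0},{"travel":[0,-0.38,0],"twist":[0,0,0],"hand":0},{"travel":[0,-0.44,0],"twist":[0,0,0],"hand":0},{"travel":[0,-0.5,0],"twist":[0,0,0],"hand":0},{"travel":[0,-0.56,0],"twist":[0,0,0],"hand":0}]'

```text
time: 5.92
ee_pos: [0.6347, -0.109, 0.0737]
tool_rot: [-0.121, 0.989, 0.085, -0.01]
wrist_force: [0.4, 0.2, 0.1]
opening: 0.0004
```

```bash
python3 -c "
from h import *
where()"
```

```text
feeder coords [ 0.0003 -0.1433  0.0272] t 5.925 F [0.4  0.12 0.09] j [-0.32  0.18  1.6   0.22  1.48  1.05] op 0.0004
```

servo_tool --plan '[{"travel":[0,-0.06,0],"twist":[0,0,0],"hand":0},{"travel":[0,-0.12,0],"twist":[0,0,0],"hand":0},{"travel":[0,-0.18,0],"twist":[0,0,0],"hand":0},{"travel":[0,-0.24,0],"twist":[0,0,0],"hand":0},{"travel":[0,-0.3,0],"twist":[0,0,0],"hand":0}]'

```text
time: 6.55
ee_pos: [0.6327, -0.0974, 0.0766]
tool_rot: [-0.121, 0.989, 0.085, -0.01]
wrist_force: [-0.6, -0.1, 0.2]
opening: 0.0004
```

```bash
python3 look.py w3.png -0.089
```

```text
feeder coords [ 0.0003 -0.1312  0.0272] t 6.55 F [-0.63  0.09  0.17] j [-0.3   0.17  1.61  0.22  1.48  1.07] op 0.0004
```

View pics/w3.png

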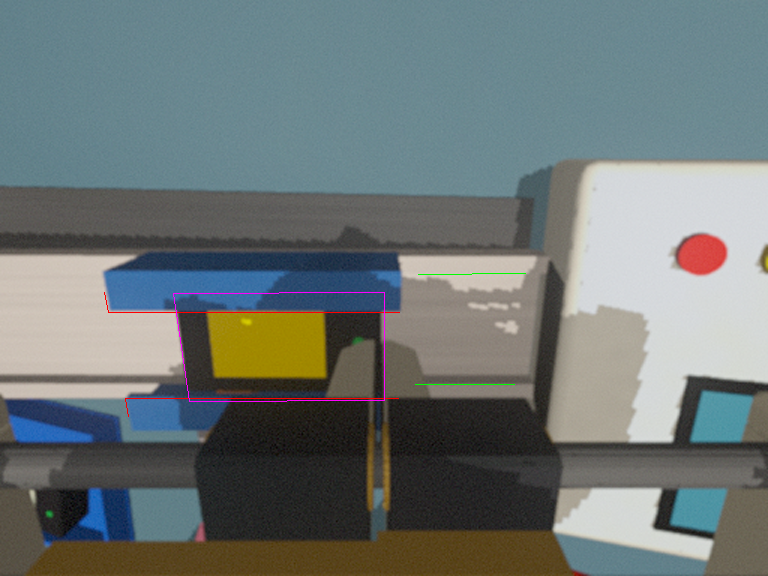

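Run:
```python
from h import *
p=cam("wrist"); pos,Q,s=state(); print(r.finger_overhang)
for X in [(0,0,.017),(-.0075,-.0175,.017),(.0075,-.0175,.017),(-.0075,.0175,.017),(.0075,.0175,.017),(0,-.0175,-.03),(0,.0175,-.03)]:
    print(X,(proj(p,pos+Q.apply(X))[0]*1.5).round(0))
for X in [(0,-.134,.03),(0,-.131,.01),(0,-.131,.03),(0,-.1,.03)]: print(X,(proj(p,f2w(V,X))[0]*1.5).round(0))
for n in("adapter","adapter_low_end","keeper_foot"):
    print(n,[(np.round(np.array(m["at"])*[768,576]),round(m["confidence"],2)) for m in r.mark_of(n,p)[:3]])
save(p,"w3c.png",(180,170,320,280),5)
```

```text
0.017
(0, 0, 0.017) [377. 330.]
(-0.0075, -0.0175, 0.017) [342. 344.]
(0.0075, -0.0175, 0.017) [341. 315.]
(-0.0075, 0.0175, 0.017) [413. 344.]
(0.0075, 0.0175, 0.017) [414. 315.]
(0, -0.0175, -0.03) [332. 377.]
(0, 0.0175, -0.03) [423. 376.]
(0, -0.134, 0.03) [384. 348.]
(0, -0.131, 0.01) [377. 331.]
(0, -0.131, 0.03) [377. 348.]
(0, -0.1, 0.03) [307. 348.]
adapter [(array([295., 320.]), 0.76)]
adapter_low_end [(array([381., 327.]), 0.8), (array([208., 521.]), 0.57)]
keeper_foot [(array([398., 356.]), 0.77)]
```

View pics/w3c.png

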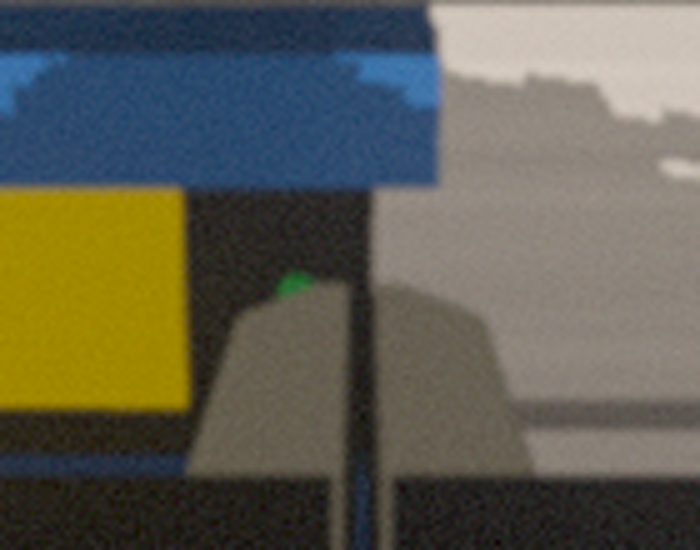

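Run:
```python
from h import *
p=cam("wrist"); pos,Q,s=state(); K,Rm,t=KRT(p)
print("cam in tool",Q.inv().apply(-Rm.T@t-pos).round(3),"axis z,y in tool",Q.inv().apply(Rm[2]).round(3),Q.inv().apply(Rm[1]).round(3), p["cx"],p["cy"],p["fovy"])
for z in(.017,.01,0,-.01,-.02,-.03): print(z,[(proj(p,pos+Q.apply((x,0,z)))[0]*1.5).round(0)[1] for x in(.0075,0,-.0075)])
print(s["ee_pos"],s["tool_rot"])
for n in("scene","top"):
    q=cam(n); save(q,n+"3.png",(215,190,325,270) if n=="scene" else (230,105,340,185),7)
```

```text
cam in tool [ 0.081  0.    -0.182] axis z,y in tool [-0.292  0.     0.957] [-0.957 -0.    -0.292] 251.87355548825602 192.72410892651104 66.38328956404935
0.017 [np.float64(315.0), np.float64(330.0), np.float64(344.0)]
0.01 [np.float64(321.0), np.float64(336.0), np.float64(350.0)]
0 [np.float64(329.0), np.float64(344.0), np.float64(360.0)]
-0.01 [np.float64(338.0), np.float64(354.0), np.float64(370.0)]
-0.02 [np.float64(348.0), np.float64(365.0), np.float64(381.0)]
-0.03 [np.float64(359.0), np.float64(376.0), np.float64(394.0)]
[ 0.63270633 -0.09756022  0.0765342 ] [-0.12120326  0.988902    0.08530537 -0.01027647]
```

View pics/scene3.png

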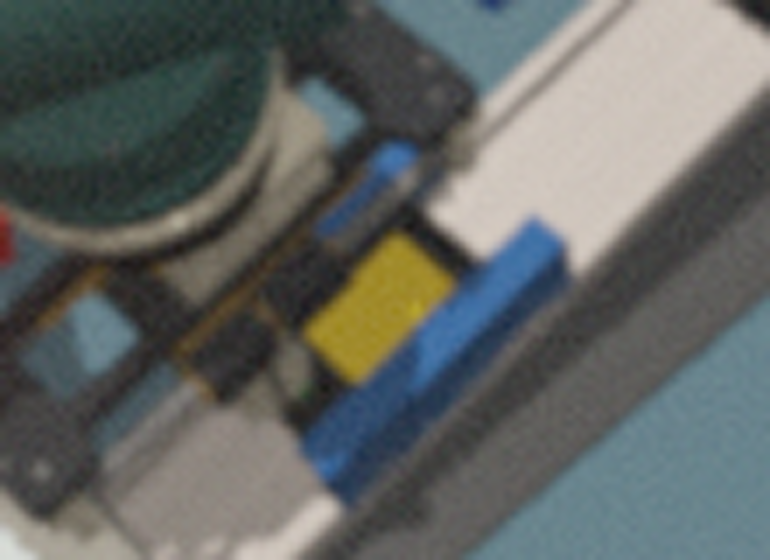

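Run:
```python
from h import *
pos,Q,s=state()
for n,o in(("scene",(215,190)),("top",(230,105))):
    p=cam(n); print(n)
    for l,X in (("tip",(0,0,.017)),("tip-y",(0,-.0175,.017)),("tip+y",(0,.0175,.017)),("tcp",(0,0,0)),("z-.02",(0,0,-.02)),("z-.02,-y",(0,-.0175,-.02))):
        print(l,((proj(p,pos+Q.apply(X))[0]+.5-o)*7).round())
    for X in((0,-.134,.03),(.026,-.134,.03),(-.026,-.134,.03),(.02,-.14,.038),(-.02,-.14,.038),(-.02,-.02,.038),(.02,-.02,.038),(0,-.044,.03)): print(X,((proj(p,f2w(V,X))[0]+.5-o)*7).round())
```

```text
scene
tip [290. 426.]
tip-y [324. 392.]
tip+y [255. 461.]
tcp [280. 408.]
z-.02 [269. 386.]
z-.02,-y [305. 351.]
(0, -0.134, 0.03) [273. 410.]
(0.026, -0.134, 0.03) [323. 457.]
(-0.026, -0.134, 0.03) [224. 364.]
(0.02, -0.14, 0.038) [295. 449.]
(-0.02, -0.14, 0.038) [218. 377.]
(-0.02, -0.02, 0.038) [455. 148.]
(0.02, -0.02, 0.038) [534. 212.]
(0, -0.044, 0.03) [451. 235.]
top
tip [420. 262.]
tip-y [379. 268.]
tip+y [461. 257.]
tcp [434. 249.]
z-.02 [451. 232.]
z-.02,-y [408. 237.]
(0, -0.134, 0.03) [443. 246.]
(0.026, -0.134, 0.03) [429. 183.]
(-0.026, -0.134, 0.03) [457. 310.]
(0.02, -0.14, 0.038) [453. 189.]
(-0.02, -0.14, 0.038) [475. 287.]
(-0.02, -0.02, 0.038) [178. 327.]
(0.02, -0.02, 0.038) [157. 225.]
(0, -0.044, 0.03) [223. 275.]
```

View pics/top3.png

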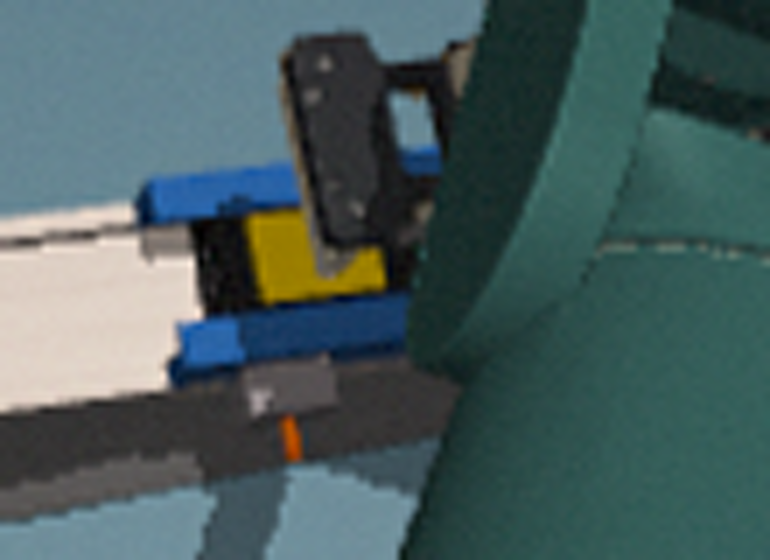

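servo_tool --plan '[{"travel":[0,0.3,0],"twist":[0,0,0],"hand":0},{"travel":[0,0.6,0],"twist":[0,0,0],"hand":0},{"travel":[0,0.87,0],"twist":[0,0,0],"hand":0},{"travel":[0,0.87,0.05],"twist":[0,0,0],"hand":0},{"travel":[0,0.87,0.1],"twist":[0,0,0],"hand":0},{"travel":[0,0.87,0.15],"twist":[0,0,0],"hand":0},{"travel":[0,0.87,0.15],"twist":[0,0,0],"hand":0}]'

```text
time: 7.92
ee_pos: [0.6382, -0.1291, 0.0622]
tool_rot: [-0.121, 0.989, 0.085, -0.01]
wrist_force: [0.2, -0.1, -0.2]
opening: 0.0006
```

Run:
```python
from h import *
where(); p=cam("wrist"); a=p["image"][150:290,160:340]
w3=cv2.imread("pics/w3.png"); w3=cv2.resize(w3,(512,384),interpolation=cv2.INTER_AREA)[150:290,160:340]
o=np.vstack([a[:,:,::-1],w3]); cv2.imwrite("pics/cmp.png",cv2.resize(o[:, :],None,fx=2.1,fy=2.1,interpolation=cv2.INTER_CUBIC)); print(o.shape)
pos,Q,s=state()
for X in((0,0,.017),(.0075,-.0175,.017),(.0075,.0175,.017)): print(X,(proj(p,pos+Q.apply(X))[0]-[160,150])*2.1)
for X in((0,-.134,.03),(0,-.134,.0),(0,-.14,.038),(0,-.21,0)): print(X,(proj(p,f2w(V,X))[0]-[160,150])*2.1)
```

```text
feeder coords [ 0.0003 -0.1659  0.021 ] t 7.925 F [ 0.23 -0.13 -0.13] j [-0.34  0.21  1.58  0.21  1.47  1.02] op 0.0006
(280, 180, 3)
(0, 0, 0.017) [192.25038614 146.97648168]
(0.0075, -0.0175, 0.017) [141.28246712 126.68633082]
(0.0075, 0.0175, 0.017) [243.20020938 126.67420491]
(0, -0.134, 0.03) [ 88.11683952 180.10708861]
(0, -0.134, 0.0) [101.87441426 143.47429119]
(0, -0.14, 0.038) [104.0878395  191.81179064]
(0, -0.21, 0) [316.86595255 143.26449221]
```

View pics/cmp.png

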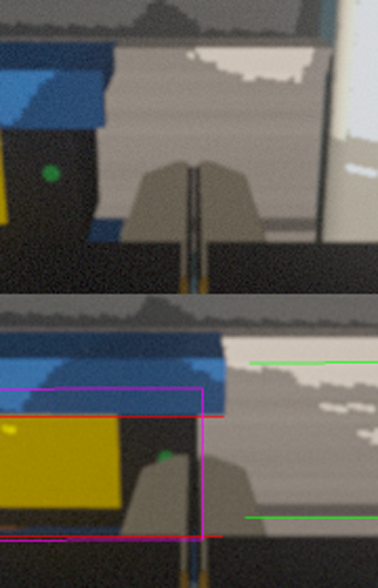

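The fingers overlap the adapter in plan but show no force, so the visible tips seem to be higher than the nominal 17 mm overhang gives. I'll probe downward gently in the empty channel to find the bed.

servo_tool --plan '[{"travel":[0,0,0.025],"twist":[0,0,0],"hand":0},{"travel":[0,0,0.05],"twist":[0,0,0],"hand":0},{"travel":[0,0,0.075],"twist":[0,0,0],"hand":0},{"travel":[0,0,0.1],"twist":[0,0,0],"hand":0},{"travel":[0,0,0.1],"twist":[0,0,0],"hand":0}]'

```text
time: 8.6
ee_pos: [0.638, -0.1282, 0.0584]
tool_rot: [-0.121, 0.989, 0.085, -0.01]
wrist_force: [1.0, -0.2, -0.1]
opening: 0.0003
```

servo_tool --plan '[{"travel":[0,0,0.025],"twist":[0,0,0],"hand":0},{"travel":[0,0,0.025],"twist":[0,0,0],"hand":0}]'

```text
time: 8.85
ee_pos: [0.6379, -0.128, 0.0573]
tool_rot: [-0.121, 0.989, 0.085, -0.01]
wrist_force: [0.3, 0.7, -0.3]
opening: 0.0003
```

```bash
python3 -c "
from h import *
where()"
```

```text
feeder coords [ 0.0002 -0.1659  0.0159] t 8.85 F [ 0.46  0.57 -0.47] j [-0.34  0.21  1.59  0.21  1.46  1.02] op 0.0003
```

servo_tool --plan '[{"travel":[0,0,0.025],"twist":[0,0,0],"hand":0},{"travel":[0,0,0.05],"twist":[0,0,0],"hand":0},{"travel":[0,0,0.05],"twist":[0,0,0],"hand":0}]'

```text
time: 9.22
ee_pos: [0.6378, -0.1274, 0.0552]
tool_rot: [-0.121, 0.989, 0.085, -0.01]
wrist_force: [-0.3, -0.2, -0.1]
opening: 0.0004
```

servo_tool --plan '[{"travel":[0,0,0.025],"twist":[0,0,0],"hand":0},{"travel":[0,0,0.05],"twist":[0,0,0],"hand":0},{"travel":[0,0,0.075],"twist":[0,0,0],"hand":0},{"travel":[0,0,0.075],"twist":[0,0,0],"hand":0}]'

```text
time: 9.72
ee_pos: [0.6376, -0.1267, 0.0522]
tool_rot: [-0.121, 0.989, 0.085, -0.011]
wrist_force: [0.4, 0.1, -0.7]
opening: 0.0007
```

Run:
```python
from h import *
where(); p=cam("wrist"); pos,Q,s=state()
im=cv2.resize(p["image"][:,:,::-1],None,fx=4,fy=4,interpolation=cv2.INTER_CUBIC)
q=cam("scene")
im2=cv2.resize(q["image"][:,:,::-1],None,fx=6,fy=6,interpolation=cv2.INTER_CUBIC)
for i,f,pp in((im,4,p),(im2,6,q)):
    for z,c in((.017,(0,0,255)),(0,(0,255,0)),(-.011,(255,0,255))):
        for x in(-.0075,.0075):
            pts=[pos+Q.apply((x,y,z)) for y in(-.0175,.0175)]
            cv2.polylines(i,[np.int32((proj(pp,np.array(pts))+.5)*f)],False,c,1)
a=im[170*4:270*4,190*4:289*4]; b=im2[195*6:290*6,200*6:266*6]
b=b[:400]; a=a[:400]
cv2.imwrite("pics/tip.png",np.hstack([a,b])); print(a.shape,b.shape)
```

```text
feeder coords [ 1.000e-04 -1.659e-01  1.060e-02] t 9.725 F [ 0.45 -0.12 -0.66] j [-0.34  0.21  1.6   0.21  1.46  1.02] op 0.0007
(400, 396, 3) (400, 396, 3)
```

View pics/tip.png

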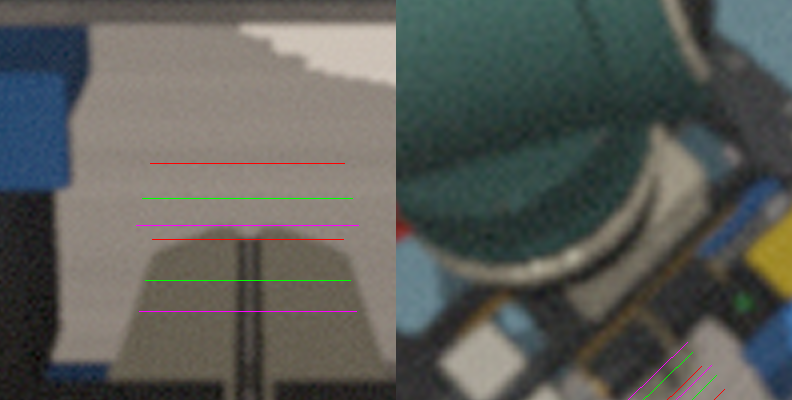

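The bed still isn't reached at a nominal 6 mm below it, so the real tips sit well behind the stated overhang (20 mm or more by the wrist view). I'll go 5 mm lower while moving slightly up the chute for tester clearance, then push slowly and watch the force.

servo_tool --plan '[{"travel":[0,-0.1,0.03],"twist":[0,0,0],"hand":0},{"travel":[0,-0.15,0.06],"twist":[0,0,0],"hand":0},{"travel":[0,-0.2,0.09],"twist":[0,0,0],"hand":0},{"travel":[0,-0.2,0.12],"twist":[0,0,0],"hand":0},{"travel":[0,-0.2,0.12],"twist":[0,0,0],"hand":0}]'

```text
time: 10.45
ee_pos: [0.6361, -0.1179, 0.0494]
tool_rot: [-0.121, 0.989, 0.085, -0.011]
wrist_force: [-0.6, 1.0, 0.1]
opening: 0.0004
```

servo_tool --plan '[{"travel":[0,-0.06,0],"twist":[0,0,0],"hand":0},{"travel":[0,-0.12,0],"twist":[0,0,0],"hand":0},{"travel":[0,-0.18,0],"twist":[0,0,0],"hand":0},{"travel":[0,-0.24,0],"twist":[0,0,0],"hand":0},{"travel":[0,-0.3,0],"twist":[0,0,0],"hand":0},{"travel":[0,-0.36,0],"twist":[0,0,0],"hand":0}]'

```text
time: 11.2
ee_pos: [0.6341, -0.1054, 0.053]
tool_rot: [-0.12, 0.989, 0.085, -0.01]
wrist_force: [4.2, -14.5, -2.3]
opening: 0.0006
```

```bash
python3 -c "
from h import *
where()"
```

```text
feeder coords [ 0.0003 -0.1447  0.0062] t 11.2 F [  1.62 -15.1    1.36] j [-0.31  0.19  1.62  0.22  1.45  1.05] op 0.0006
```

servo_tool --plan '[{"travel":[0,-0.06,0],"twist":[0,0,0],"hand":0},{"travel":[0,-0.12,0],"twist":[0,0,0],"hand":0},{"travel":[0,-0.18,0],"twist":[0,0,0],"hand":0},{"travel":[0,-0.24,0],"twist":[0,0,0],"hand":0}]'

```text
time: 11.7
ee_pos: [0.633, -0.0979, 0.0555]
tool_rot: [-0.118, 0.989, 0.085, -0.009]
wrist_force: [4.4, -13.4, -1.5]
opening: 0.0008
```

```bash
python3 -c "
from h import *
where()"
```

```text
feeder coords [ 0.0006 -0.1368  0.0068] t 11.7 F [  2.02 -13.86   1.91] j [-0.3   0.18  1.63  0.21  1.44  1.06] op 0.0008
```

servo_tool --plan '[{"travel":[0,-0.07,0],"twist":[0,0,0],"hand":0},{"travel":[0,-0.14,0],"twist":[0,0,0],"hand":0},{"travel":[0,-0.21,0],"twist":[0,0,0],"hand":0},{"travel":[0,-0.28,0],"twist":[0,0,0],"hand":0},{"travel":[0,-0.35,0],"twist":[0,0,0],"hand":0},{"travel":[0,-0.42,0],"twist":[0,0,0],"hand":0},{"travel":[0,-0.49,0],"twist":[0,0,0],"hand":0},{"travel":[0,-0.56,0],"twist":[0,0,0],"hand":0},{"travel":[0,-0.63,0],"twist":[0,0,0],"hand":0},{"travel":[0,-0.7,0],"twist":[0,0,0],"hand":0},{"travel":[0,-0.77,0],"twist":[0,0,0],"hand":0},{"travel":[0,-0.84,0],"twist":[0,0,0],"hand":0},{"travel":[0,-0.91,0],"twist":[0,0,0],"hand":0},{"travel":[0,-0.98,0],"twist":[0,0,0],"hand":0},{"travel":[0,-1.05,0],"twist":[0,0,0],"hand":0},{"travel":[0,-1.12,0],"twist":[0,0,0],"hand":0}]'

```text
time: 13.7
ee_pos: [0.6261, -0.0569, 0.0661]
tool_rot: [-0.116, 0.99, 0.084, -0.009]
wrist_force: [3.3, -13.6, -1.4]
opening: 0.0004
```

```bash
cat > ad.py <<'E'
from h import *
where(); p=cam("wrist"); q=cam("scene")
# feeder y of the yellow label from its colour, plane z=.03
M,t=Fe(V)
for n,c in(("wrist",p),("scene",q)):
    hsv=cv2.cvtColor(c["image"],cv2.COLOR_RGB2HSV); m=cv2.inRange(hsv,(22,150,80),(36,255,255))
    k,l,st,ce=cv2.connectedComponentsWithStats(m)
    for i in range(1,k):
        if st[i,4]<60: continue
        a=(ce[i]+.5)/[512,384]; o,d=ray(c,a); s_=(M[:,2]@(t-o)+.03)/(M[:,2]@d); X=M.T@(o+s_*d-t); print(n,"label",X.round(4),"px",ce[i].round(),"area",st[i,4])
    for g in("adapter_low_end","adapter","waiting"):
        for mm in r.mark_of(g,c)[:2]:
            h={"adapter_low_end":.015}.get(g,0); o,d=ray(c,mm["at"]); s_=(M[:,2]@(t-o)+h)/(M[:,2]@d); print(n,g,(M.T@(o+s_*d-t)).round(4),round(mm["confidence"],2))
E
python3 ad.py
```

```text
feeder coords [ 0.0008 -0.0939  0.007 ] t 13.7 F [  0.95 -13.89   2.02] j [-0.24  0.14  1.66  0.22  1.44  1.12] op 0.0004
wrist label [ 0.0024 -0.03    0.03  ] px [144. 243.] area 4110
wrist adapter_low_end [ 0.0026 -0.0806  0.015 ] 0.83
wrist adapter [ 0.0033 -0.0377  0.    ] 0.86
wrist waiting [-0.0035 -0.0792  0.    ] 0.32
scene label [1.000e-03 1.006e+00 3.000e-02] px [500.   5.] area 277
scene label [ 0.0053 -0.0274  0.03  ] px [284. 219.] area 172
scene label [ 0.2681 -0.121   0.03  ] px [343. 323.] area 3472
scene label [ 0.179  -0.3435  0.03  ] px [239. 373.] area 996
scene adapter_low_end [ 0.0003 -0.075   0.015 ] 0.66
scene adapter [ 0.0063 -0.0337 -0.    ] 0.62
scene adapter [-0.1759 -0.0437  0.    ] 0.46
scene waiting [-0.0048  0.1373  0.    ] 0.57
```

servo_tool --plan '[{"travel":[0,-0.07,0],"twist":[0,0,0],"hand":0},{"travel":[0,-0.14,0],"twist":[0,0,0],"hand":0},{"travel":[0,-0.21,0],"twist":[0,0,0],"hand":0},{"travel":[0,-0.28,0],"twist":[0,0,0],"hand":0},{"travel":[0,-0.35,0],"twist":[0,0,0],"hand":0},{"travel":[0,-0.42,0],"twist":[0,0,0],"hand":0},{"travel":[0,-0.49,0],"twist":[0,0,0],"hand":0},{"travel":[0,-0.56,0],"twist":[0,0,0],"hand":0},{"travel":[0,-0.63,0],"twist":[0,0,0],"hand":0},{"travel":[0,-0.7,0],"twist":[0,0,0],"hand":0},{"travel":[0,-0.77,0],"twist":[0,0,0],"hand":0},{"travel":[0,-0.84,0],"twist":[0,0,0],"hand":0},{"travel":[0,-0.91,0],"twist":[0,0,0],"hand":0},{"travel":[0,-0.98,0],"twist":[0,0,0],"hand":0},{"travel":[0,-1.05,0],"twist":[0,0,0],"hand":0},{"travel":[0,-1.12,0],"twist":[0,0,0],"hand":0},{"travel":[0,-1.19,0],"twist":[0,0,0],"hand":0},{"travel":[0,-1.26,0],"twist":[0,0,0],"hand":0}]'

```text
time: 16.35
ee_pos: [0.6178, -0.0082, 0.0781]
tool_rot: [-0.117, 0.99, 0.084, -0.009]
wrist_force: [0.2, -5.9, 2.2]
opening: 0.0003
```

```bash
python3 ad.py; python3 -c "
from h import *
go(-.026,.0065)"
```

```text
feeder coords [ 0.001  -0.0431  0.0067] t 16.35 F [-0.83 -5.14  3.57] j [-0.17  0.1   1.68  0.22  1.44  1.19] op 0.0003
wrist label [0.0042 0.0194 0.03  ] px [146. 241.] area 4603
wrist adapter_low_end [ 0.0035 -0.0304  0.015 ] 0.88
wrist adapter [0.0034 0.0122 0.    ] 0.73
scene label [8.0000e-04 1.0065e+00 3.0000e-02] px [500.   5.] area 272
scene label [0.0084 0.0212 0.03  ] px [298. 207.] area 192
scene label [ 0.2681 -0.121   0.03  ] px [343. 323.] area 3465
scene label [ 0.179  -0.3435  0.03  ] px [239. 373.] area 996
scene adapter_low_end [-0.0037 -0.0266  0.015 ] 0.9
scene adapter_low_end [-0.3346 -0.3529  0.015 ] 0.72
scene adapter [-0.1814 -0.0435  0.    ] 0.94
scene adapter [ 0.0047  0.0158 -0.    ] 0.78
scene waiting [-0.0018  0.1473 -0.    ] 0.81
scene waiting [ 0.0898  0.2278 -0.    ] 0.5
to [0.6139 0.008  0.082 ] travel [-0.026 -0.425 -0.   ] twist [ 0.067 -0.024 -0.018]
```

servo_tool --plan '[{"travel":[0,-0.07,0],"twist":[0,0,0],"hand":0},{"travel":[0,-0.14,0],"twist":[0,0,0],"hand":0},{"travel":[0,-0.21,0],"twist":[0,0,0],"hand":0},{"travel":[0,-0.28,0],"twist":[0,0,0],"hand":0},{"travel":[0,-0.35,0],"twist":[0,0,0],"hand":0},{"travel":[0,-0.42,0],"twist":[0,0,0],"hand":0},{"travel":[0,-0.47,0],"twist":[0,0,0],"hand":0},{"travel":[0,-0.47,0],"twist":[0,0,0],"hand":0}]'

```text
time: 17.75
ee_pos: [0.6147, 0.0096, 0.0826]
tool_rot: [-0.117, 0.99, 0.084, -0.009]
wrist_force: [0.0, -6.3, 3.3]
opening: 0.0003
```

```bash
python3 ad.py | grep -v "0.2681\|0.179 \|1.00"; python3 -c "
from h import *
p=cam('wrist'); save(p,'w5.png',(40,120,400,300),2.2)"
```

```text
feeder coords [ 0.0011 -0.0245  0.0067] t 17.75 F [-1.06 -5.26  4.75] j [-0.14  0.08  1.69  0.23  1.44  1.22] op 0.0003
wrist label [0.0042 0.0381 0.03  ] px [146. 241.] area 4622
wrist adapter_low_end [ 0.0031 -0.0132  0.015 ] 0.92
wrist adapter [ 0.0025  0.0324 -0.    ] 0.88
wrist waiting [0.0012 0.149  0.    ] 0.79
scene label [0.0086 0.0398 0.03  ] px [303. 202.] area 192
scene adapter_low_end [-0.1407 -0.0246  0.015 ] 0.95
scene adapter_low_end [ 0.0033 -0.0088  0.015 ] 0.63
scene adapter [-0.0004  0.0305 -0.    ] 0.89
scene adapter [-0.1761 -0.0382 -0.    ] 0.56
scene waiting [-0.0046  0.1458 -0.    ] 0.84
scene waiting [ 0.046   0.2918 -0.    ] 0.54
```

View pics/w5.png

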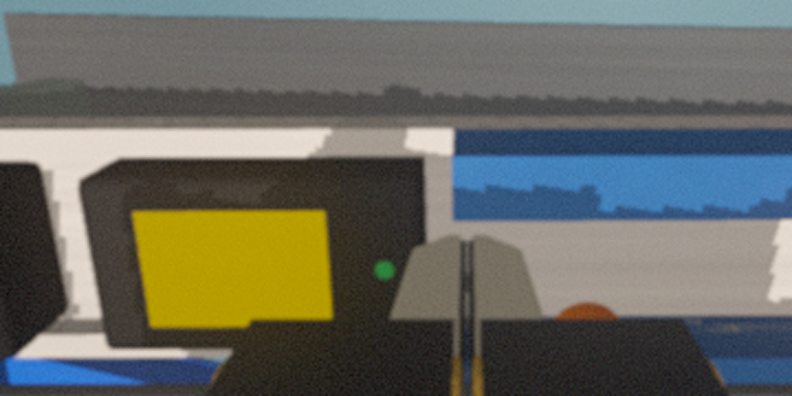

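The adapter is clear of the keeper: its low end is at px (425,215), up-slope of the keeper edge at 453. It sits at feeder y of about 0.031, with the waiting one still about 25 mm away. I'll back off, rise, turn 90° and straddle it.

servo_tool --plan '[{"travel":[0,0.1,0],"twist":[0,0,0],"hand":0},{"travel":[0,0.2,0],"twist":[0,0,0],"hand":0},{"travel":[0,0.2,-0.7],"twist":[0,0,0],"hand":0},{"travel":[0,0.2,-1.5],"twist":[0,0,0],"hand":0},{"travel":[0,0.2,-2.3],"twist":[0,0,0],"hand":0},{"travel":[0,0.2,-2.5],"twist":[0,0,0],"hand":0.3}]'

```text
time: 18.95
ee_pos: [0.6203, -0.0214, 0.1796]
tool_rot: [-0.116, 0.99, 0.084, -0.007]
wrist_force: [0.2, 0.4, -0.1]
opening: 0.0067
```

```bash
python3 ad.py | grep -v "0.2681\|0.179 \|1.00"; python3 -c "
from h import *
print(1);go(.031,.10,x=.002,cross=True); go(.031,.10,x=.002,cross=True,flip=-1)"
```

```text
feeder coords [ 0.0012 -0.0316  0.1085] t 18.95 F [ 0.26  0.32 -0.13] j [-0.19  0.05  1.57  0.22  1.61  1.21] op 0.0067
wrist label [0.0034 0.0376 0.03  ] px [175. 193.] area 2079
wrist adapter_low_end [ 0.0027 -0.0087  0.015 ] 0.83
wrist adapter [-0.1664 -0.0345  0.    ] 0.7
wrist adapter [-0.0142 -0.1595  0.    ] 0.7
wrist waiting [0.0025 0.1476 0.    ] 0.71
wrist waiting [0.0039 0.0306 0.    ] 0.16
scene label [0.0051 0.0382 0.03  ] px [302. 202.] area 262
scene label [ 0.1789 -0.3435  0.03  ] px [239. 373.] area 1001
scene adapter_low_end [ 0.0043 -0.0094  0.015 ] 0.92
scene adapter_low_end [-0.1497 -0.0172  0.015 ] 0.76
scene adapter [0.003  0.0288 0.    ] 0.85
scene adapter [-0.1815 -0.043   0.    ] 0.63
scene waiting [ 0.0035  0.1428 -0.    ] 0.59
1
to [0.6103 0.0405 0.1865] travel [ 0.035 -1.562  0.127] twist [  0.065   0.04  -11.27 ]
to [0.6103 0.0405 0.1865] travel [ 0.035 -1.562  0.127] twist [ 0.04  -0.065 11.23 ]
```

servo_tool --plan '[{"travel":[0,-0.3,0],"twist":[0,0,-1.25],"hand":1},{"travel":[0,-0.6,0],"twist":[0,0,-2.5],"hand":1},{"travel":[0,-0.9,0.05],"twist":[0,0,-3.75],"hand":1},{"travel":[0.02,-1.2,0.1],"twist":[0,0,-5.0],"hand":1},{"travel":[0.03,-1.5,0.12],"twist":[0,0,-6.25],"hand":1},{"travel":[0.03,-1.56,0.12],"twist":[0.05,0,-7.5],"hand":1},{"travel":[0.03,-1.56,0.12],"twist":[0.06,0.04,-8.75],"hand":1},{"travel":[0.03,-1.56,0.12],"twist":[0.06,0.04,-10.0],"hand":1},{"travel":[0.03,-1.56,0.12],"twist":[0.06,0.04,-11.25],"hand":1},{"travel":[0.03,-1.56,0.12],"twist":[0.06,0.04,-11.27],"hand":1},{"travel":[0.03,-1.56,0.12],"twist":[0.06,0.04,-11.27],"hand":1}]'

```text
time: 20.72
ee_pos: [0.6101, 0.0404, 0.1866]
tool_rot: [-0.093, 0.64, 0.759, 0.078]
wrist_force: [-0.5, -0.1, -0.1]
opening: 0.0933
```

```bash
python3 ad.py | grep -v "0.2681\|0.179 \|1.00"; python3 -c "
from h import *
go(.033,.008,x=.003,cross=True)
p=cam('wrist');pos,Q,s=state()
im=cv2.resize(p['image'][:,:,::-1],None,fx=1.5,fy=1.5,interpolation=cv2.INTER_CUBIC)
for z,c in((.017,(0,0,255)),(0,(0,255,0)),(-.011,(255,0,255))):
  for g in(-1,1):
    pts=[pos+Q.apply((x,y*g,z)) for x,y in((-.0075,.0465),(.0075,.0465),(.0075,.064),(-.0075,.064))]
    cv2.polylines(im,[np.int32((proj(p,np.array(pts))+.5)*1.5)],True,c,1)
def poly(pts,c): cv2.polylines(im,[np.int32((proj(p,f2w(V,pts))+.5)*1.5)],True,c,1)
poly([[.003+x,.032+q,.03] for x,q in((-.026,-.045),(.026,-.045),(.026,.045),(-.026,.045))],(255,255,0))
cv2.imwrite('pics/w6.png',im)
"
```

```text
feeder coords [0.0018 0.0309 0.1001] t 20.725 F [-0.47 -0.02 -0.08] j [-0.1   0.01  1.59  0.24  1.6  -0.27] op 0.0933
wrist label [0.004  0.0382 0.03  ] px [254. 189.] area 2183
wrist label [ 0.1957 -0.0301  0.03  ] px [454. 256.] area 1549
wrist adapter_low_end [-0.1444  0.0249  0.015 ] 0.96
wrist adapter_low_end [ 0.0038 -0.0155  0.015 ] 0.63
wrist adapter [0.0059 0.0328 0.    ] 0.97
wrist adapter [-0.176  -0.0147  0.    ] 0.67
wrist waiting [ 0.0006  0.1492 -0.    ] 0.95
scene label [0.0036 0.0366 0.03  ] px [301. 202.] area 231
scene adapter_low_end [-0.137  -0.0114  0.015 ] 0.89
scene adapter_low_end [-0.0001 -0.0063  0.015 ] 0.75
scene adapter [-0.1825 -0.0387  0.    ] 0.7
scene adapter [ 0.002   0.0343 -0.    ] 0.55
scene waiting [-0.0046  0.1468 -0.    ] 0.76
to [0.6071 0.0646 0.0977] travel [0.053 0.029 2.307] twist [ 0.003  0.003 -0.003]
```

servo_tool --plan '[{"travel":[0.05,0.03,0.7],"twist":[0,0,0],"hand":1},{"travel":[0.05,0.03,1.4],"twist":[0,0,0],"hand":1},{"travel":[0.05,0.03,1.8],"twist":[0,0,0],"hand":1},{"travel":[0.05,0.03,2.1],"twist":[0,0,0],"hand":1},{"travel":[0.05,0.03,2.25],"twist":[0,0,0],"hand":1},{"travel":[0.05,0.03,2.3],"twist":[0,0,0],"hand":1},{"travel":[0.05,0.03,2.3],"twist":[0,0,0],"hand":1}]'

```text
time: 22.05
ee_pos: [0.6074, 0.0643, 0.0985]
tool_rot: [-0.093, 0.639, 0.76, 0.079]
wrist_force: [-0.7, 0.2, 0.2]
opening: 0.0932
```

servo_tool --plan '[{"travel":[0,0,0],"twist":[0,0,0],"hand":0.7},{"travel":[0,0,0],"twist":[0,0,0],"hand":0.6},{"travel":[0,0,0],"twist":[0,0,0],"hand":0.5},{"travel":[0,0,0],"twist":[0,0,0],"hand":0.4},{"travel":[0,0,0],"twist":[0,0,0],"hand":0.4},{"travel":[0,0,0],"twist":[0,0,0],"hand":0.4}]' --newtons 25

```text
time: 22.8
ee_pos: [0.6074, 0.0643, 0.0985]
tool_rot: [-0.093, 0.639, 0.76, 0.079]
wrist_force: [0.2, -0.6, -0.1]
opening: 0.0515
```

```bash
python3 -c "
from h import *
where()"; python3 ad.py | grep adapter
```

```text
feeder coords [0.0033 0.0328 0.0088] t 22.8 F [ 0.12 -0.59  0.06] j [-0.06  0.05  1.7   0.24  1.45 -0.27] op 0.0515
wrist adapter_low_end [-0.1273  0.0381  0.015 ] 0.95
wrist adapter_low_end [ 0.0026 -0.0123  0.015 ] 0.7
wrist adapter [-0.165  -0.0076  0.    ] 0.68
wrist adapter [0.003  0.0311 0.    ] 0.55
scene adapter_low_end [-0.0158 -0.0109  0.015 ] 0.66
scene adapter_low_end [-0.0053 -0.0028  0.015 ] 0.63
scene adapter [-0.1797 -0.0407 -0.    ] 0.57
```

servo_tool --plan '[{"travel":[0,0,-0.1],"twist":[0,0,0],"hand":0.4},{"travel":[0,0,-0.25],"twist":[0,0,0],"hand":0.4},{"travel":[0,0,-0.5],"twist":[0,0,0],"hand":0.4},{"travel":[0,0,-0.8],"twist":[0,0,0],"hand":0.4},{"travel":[0,0,-1.1],"twist":[0,0,0],"hand":0.4},{"travel":[0,0,-1.5],"twist":[0,0,0],"hand":0.4},{"travel":[0,0,-2.0],"twist":[0,0,0],"hand":0.4},{"travel":[0,0,-2.5],"twist":[0,0,0],"hand":0.4},{"travel":[0,0,-2.5],"twist":[0,0,0],"hand":0.4}]'

```text
time: 24.32
ee_pos: [0.6122, 0.04, 0.1977]
tool_rot: [-0.092, 0.639, 0.76, 0.079]
wrist_force: [0.5, -0.5, -2.4]
opening: 0.0515
```

```bash
cat > held.py <<'E'
from h import *
where(); p=cam("wrist"); K,Rm,t=KRT(p); pos,Q,s=state()
hsv=cv2.cvtColor(p["image"],cv2.COLOR_RGB2HSV); m=cv2.inRange(hsv,(22,150,60),(36,255,255))
k,l,st,ce=cv2.connectedComponentsWithStats(m)
# label plane in tool frame: held top at feeder .030 while tcp at .0088 => tool z=-.0212
for i in range(1,k):
    if st[i,4]<300: continue
    o,d=ray(p,(ce[i]+.5)/[512,384]); o=Q.inv().apply(o-pos); d=Q.inv().apply(d); X=o+d*(-.0212-o[2])/d[2]
    c=cv2.minAreaRect(np.argwhere(l==i)[:,::-1].astype(np.float32)); print("label tool xyz",X.round(4),"px",ce[i].round(),"area",st[i,4],"rect",np.round(c[1]),c[2])
for g in("adapter","adapter_low_end"):
    for q in r.mark_of(g,p)[:2]:
        h={"adapter":.0088,"adapter_low_end":-.0062}[g]; o,d=ray(p,q["at"]); o=Q.inv().apply(o-pos); d=Q.inv().apply(d); print(g,"tool",(o+d*(h-o[2])/d[2]).round(4),round(q["confidence"],2))
E
python3 held.py
python3 - <<'E'
from h import *
q=cam("top"); z=cam("scene")
for n,c in(("top",q),("scene",z)):
    hsv=cv2.cvtColor(c["image"],cv2.COLOR_RGB2HSV); m=cv2.inRange(hsv,(0,150,60),(6,255,255))|cv2.inRange(hsv,(172,150,60),(180,255,255))
    k,l,st,ce=cv2.connectedComponentsWithStats(m); i=1+np.argmax(st[1:,4]); pts=np.argwhere(l==i)[:,::-1]+.5
    # outline of rim: back-project hull at z=.028
    hull=cv2.convexHull(pts.astype(np.float32))[:,0]; W=np.array([atz(c,h/[512,384],.028)[:2] for h in hull])
    print(n,st[i],cv2.minAreaRect((W*1000).astype(np.float32)))
E
```

```text
feeder coords [0.0038 0.0329 0.111 ] t 24.325 F [ 0.44 -1.15 -2.24] j [-0.1   0.01  1.57  0.24  1.62 -0.27] op 0.0515
label tool xyz [ 0.0051  0.0006 -0.0212] px [252. 234.] area 4668 rect [78. 60.] 90.0
label tool xyz [-0.0158  0.13   -0.0212] px [459. 265.] area 3084 rect [101.  45.] 11.309932708740234
adapter tool [ 0.0002 -0.0001  0.0088] 0.93
adapter tool [-0.0027 -0.1187  0.0088] 0.85
adapter_low_end tool [-0.046   0.0003 -0.0062] 0.78
adapter_low_end tool [ 0.103  -0.0772 -0.0062] 0.71
top [ 313  200   52   47 2345] ((405.41302490234375, -224.84149169921875), (139.5727081298828, 127.2249755859375), 88.56204986572266)
scene [ 143  194   73   59 2401] ((417.72979736328125, -209.3612060546875), (165.2755584716797, 141.3838653564453), 88.83403778076172)
```

Held: opening 51.5 mm, about 2.4 N of weight, adapter centred in the jaws. Next is the tray centre and the move there.

Run:
```python
from h import *
q=cam("top"); c=np.array([[452,300],[546,299],[548,370],[454,371]])/1.5
W=np.array([atz(q,x/[512,384],.028)[:2] for x in c]); print(W.round(3),W.mean(0))
s=cam("scene"); c=np.array([[215,334],[294,291],[325,334],[242,377]])/1.5
W=np.array([atz(s,x/[512,384],.028)[:2] for x in c]); print(W.round(3),W.mean(0))
pos,Q,st=state(); T=np.c_[[0,1,0],[1,0,0],[0,0,-1.]]
for X in([.41,-.212,.16],):
    print((Q.inv().apply(np.array(X)-pos)/.04).round(3),((Q.inv()*R.from_matrix(T)).as_rotvec()/np.radians(8)).round(3))
```

```text
[[ 0.473 -0.123]
 [ 0.47  -0.298]
 [ 0.34  -0.293]
 [ 0.342 -0.121]] [ 0.40626247 -0.20906582]
[[ 0.367 -0.297]
 [ 0.352 -0.127]
 [ 0.48  -0.126]
 [ 0.482 -0.291]] [ 0.42014456 -0.21060573]
[-5.408 -6.041 -0.448] [-0.151 -1.743  1.231]
```

servo_tool --plan '[{"travel":[-0.2,-0.25,-0.1],"twist":[0,0,0],"hand":0.4},{"travel":[-0.6,-0.7,-0.2],"twist":[0,-0.15,0.1],"hand":0.4},{"travel":[-1.1,-1.25,-0.3],"twist":[0,-0.3,0.2],"hand":0.4},{"travel":[-1.6,-1.8,-0.4],"twist":[-0.03,-0.5,0.35],"hand":0.4},{"travel":[-2.1,-2.35,-0.45],"twist":[-0.05,-0.7,0.5],"hand":0.4},{"travel":[-2.6,-2.9,-0.45],"twist":[-0.07,-0.9,0.65],"hand":0.4},{"travel":[-3.1,-3.45,-0.45],"twist":[-0.09,-1.1,0.8],"hand":0.4},{"travel":[-3.6,-4.0,-0.45],"twist":[-0.11,-1.3,0.9],"hand":0.4},{"travel":[-4.1,-4.55,-0.45],"twist":[-0.13,-1.45,1.0],"hand":0.4},{"travel":[-4.6,-5.1,-0.45],"twist":[-0.15,-1.6,1.1],"hand":0.4},{"travel":[-5.0,-5.6,-0.45],"twist":[-0.15,-1.74,1.23],"hand":0.4},{"travel":[-5.3,-5.95,-0.45],"twist":[-0.15,-1.74,1.23],"hand":0.4},{"travel":[-5.4,-6.04,-0.45],"twist":[-0.15,-1.74,1.23],"hand":0.4},{"travel":[-5.4,-6.04,-0.45],"twist":[-0.15,-1.74,1.23],"hand":0.4}]'

```text
time: 26.42
ee_pos: [0.4097, -0.212, 0.1602]
tool_rot: [-0.0, 0.707, 0.707, 0.0]
wrist_force: [0.3, 0.5, -1.3]
opening: 0.0517
```

```bash
python3 held.py | head -3
python3 - <<'E'
from h import *
p=cam("wrist"); 
for q in r.mark_of("reject_tray",p)[:2]: print("tray",atz(p,q["at"],0).round(4),round(q["confidence"],2))
hsv=cv2.cvtColor(p["image"],cv2.COLOR_RGB2HSV); m=cv2.inRange(hsv,(0,150,40),(6,255,255))|cv2.inRange(hsv,(172,150,40),(180,255,255))
ys,xs=np.nonzero(m); print(xs.min(),xs.max(),ys.min(),ys.max(),m.sum()//255)
for u,v in((xs.min(),200),(xs.max(),200),(250,ys.min())): print(atz(p,(u/512,v/384),.028).round(3))
pos,Q,st=state(); T=np.c_[[0,1,0],[1,0,0],[0,0,-1.]]
print((Q.inv().apply(np.array([.411,-.210,.013])-pos)/.04).round(3),((Q.inv()*R.from_matrix(T)).as_rotvec()/np.radians(8)).round(3))
E
```

```text
feeder coords [-0.239  -0.1832  0.1263] t 26.425 F [ 0.4   0.09 -1.39] j [-0.53 -0.35  1.94  0.    1.56 -0.53] op 0.0517
label tool xyz [ 0.0054  0.0001 -0.0212] px [252. 235.] area 4681 rect [61. 78.] 0.0
adapter tool [-0.0011  0.0007  0.0088] 0.89
188 312 97 229 9901
[ 0.338 -0.235  0.028]
[ 0.478 -0.234  0.028]
[ 0.408 -0.124  0.028]
[0.034 0.018 3.68 ] [-0.001 -0.003  0.005]
```

servo_tool --plan '[{"travel":[0,0,0.3],"twist":[0,0,0],"hand":0.4},{"travel":[0.02,0,0.8],"twist":[0,0,0],"hand":0.4},{"travel":[0.03,0,1.4],"twist":[0,0,0],"hand":0.4},{"travel":[0.03,0,2.0],"twist":[0,0,0],"hand":0.4},{"travel":[0.03,0,2.6],"twist":[0,0,0],"hand":0.4},{"travel":[0.03,0,3.0],"twist":[0,0,0],"hand":0.4},{"travel":[0.03,0,3.3],"twist":[0,0,0],"hand":0.4},{"travel":[0.03,0,3.45],"twist":[0,0,0],"hand":0.4},{"travel":[0.03,0,3.55],"twist":[0,0,0],"hand":0.4},{"travel":[0.03,0,3.6],"twist":[0,0,0],"hand":0.4},{"travel":[0.03,0,3.6],"twist":[0,0,0],"hand":0.4}]'

```text
time: 28.05
ee_pos: [0.4104, -0.2102, 0.0164]
tool_rot: [-0.0, 0.707, 0.707, 0.0]
wrist_force: [0.5, 0.0, -1.2]
opening: 0.0513
```

servo_tool --plan '[{"travel":[0,0,0.02],"twist":[0,0,0],"hand":0.4},{"travel":[0,0,0.04],"twist":[0,0,0],"hand":0.4},{"travel":[0,0,0.04],"twist":[0,0,0],"hand":0.4}]'

```text
time: 28.42
ee_pos: [0.4104, -0.2102, 0.0148]
tool_rot: [0.0, 0.707, 0.707, 0.0]
wrist_force: [-0.5, 0.6, -2.1]
opening: 0.0517
```

servo_tool --plan '[{"travel":[0,0,0.02],"twist":[0,0,0],"hand":0.4},{"travel":[0,0,0.04],"twist":[0,0,0],"hand":0.4},{"travel":[0,0,0.04],"twist":[0,0,0],"hand":0.4}]'

```text
time: 28.8
ee_pos: [0.4103, -0.2102, 0.0131]
tool_rot: [-0.0, 0.707, 0.707, 0.0]
wrist_force: [-0.4, -0.5, -2.5]
opening: 0.0516
```

servo_tool --plan '[{"travel":[0,0,0.02],"twist":[0,0,0],"hand":0.4},{"travel":[0,0,0.04],"twist":[0,0,0],"hand":0.4},{"travel":[0,0,0.04],"twist":[0,0,0],"hand":0.4}]'

```text
time: 29.18
ee_pos: [0.4104, -0.2102, 0.0126]
tool_rot: [-0.0, 0.707, 0.707, 0.0]
wrist_force: [-7.6, 4.8, 14.3]
opening: 0.0515
```

Touched the floor at the expected height (TCP z 0.0126). Releasing inside the tray and rising.

servo_tool --plan '[{"travel":[0,0,0],"twist":[0,0,0],"hand":0.57},{"travel":[0,0,0],"twist":[0,0,0],"hand":0.6},{"travel":[0,0,0],"twist":[0,0,0],"hand":0.66},{"travel":[0,0,0],"twist":[0,0,0],"hand":0.72},{"travel":[0,0,0],"twist":[0,0,0],"hand":0.72},{"travel":[0,0,-0.2],"twist":[0,0,0],"hand":0.72},{"travel":[0,0,-0.6],"twist":[0,0,0],"hand":0.72},{"travel":[0,0,-1.2],"twist":[0,0,0],"hand":0.72},{"travel":[0,0,-2.0],"twist":[0,0,0],"hand":0.72},{"travel":[0,0,-3.0],"twist":[0,0,0],"hand":0.72},{"travel":[0,0,-4.0],"twist":[0,0,0],"hand":0.72},{"travel":[0,0,-4.0],"twist":[0,0,0],"hand":0.72}]'

```text
time: 30.68
ee_pos: [0.4114, -0.2109, 0.177]
tool_rot: [0.003, 0.707, 0.707, 0.001]
wrist_force: [-0.5, -0.5, -0.7]
opening: 0.0671
```

Run:
```python
from h import *
where(); p=cam("wrist"); t=cam("top"); s=cam("scene")
for n,c in(("wrist",p),("scene",s)):
    hsv=cv2.cvtColor(c["image"],cv2.COLOR_RGB2HSV); m=cv2.inRange(hsv,(22,150,60),(36,255,255))
    k,l,st,ce=cv2.connectedComponentsWithStats(m)
    for i in range(1,k):
        if st[i,4]>60: print(n,"label at z=.034",atz(c,(ce[i]+.5)/[512,384],.034).round(4),st[i,4],cv2.minAreaRect(np.argwhere(l==i).astype(np.float32))[1:])
    for g,h in(("adapter",.004),("reject_tray",0),("adapter_low_end",.019)):
        for q in r.mark_of(g,c)[:2]: print(n,g,atz(c,q["at"],h).round(4),round(q["confidence"],2))
M,tt=Fe(V)
for n,c in(("top",t),("scene",s)):
    for q in r.mark_of("waiting",c)[:2]:
        o,d=ray(c,q["at"]); k=(M[:,2]@(tt-o))/(M[:,2]@d); print(n,"waiting feeder",(M.T@(o+k*d-tt)).round(4),round(q["confidence"],2))
```

```text
feeder coords [-0.2372 -0.1784  0.1423] t 30.675 F [-0.58 -0.6  -0.56] j [-0.53 -0.36  1.92  0.    1.58 -0.53] op 0.0671
wrist label at z=.034 [ 0.4109 -0.2057  0.034 ] 1456 ((32.0, 45.0), 90.0)
wrist adapter [ 0.4101 -0.2143  0.004 ] 0.95
wrist adapter_low_end [ 0.408  -0.2561  0.019 ] 0.98
scene label at z=.034 [0.0332 1.9108 0.034 ] 273 ((14.0, 26.0), 0.0)
scene label at z=.034 [ 0.4115 -0.2058  0.034 ] 218 ((11.180338859558105, 19.677396774291992), 26.56505012512207)
scene label at z=.034 [ 0.886  -0.0229  0.034 ] 3480 ((59.490238189697266, 65.67665100097656), 37.69424057006836)
scene label at z=.034 [ 0.8456 -0.2708  0.034 ] 1000 ((63.0, 29.0), 90.0)
scene adapter [ 0.4049 -0.2062  0.004 ] 0.69
scene adapter [ 0.3808 -0.0091  0.004 ] 0.62
scene reject_tray [ 0.3998 -0.1988  0.    ] 0.78
scene adapter_low_end [0.4237 0.025  0.019 ] 0.84
top waiting feeder [ 0.0013  0.1462 -0.    ] 0.98
scene waiting feeder [-0.0081  0.154  -0.    ] 0.81
scene waiting feeder [ 0.099   0.2287 -0.    ] 0.52
```

The label's wrist and scene positions at tray height agree to within 1 mm, so the adapter is flat on the tray floor near the centre, label up. The waiting adapter is unmoved. Handing in.

```bash
python3 -c "
from bench import r
print(r.job_done())"
```

```text
the job is handed in; nothing more can be done
None
```

The jammed yellow-label adapter is now flat and label up in the red tray, and I handed the job in at about 31 s. I don't know the verdict, as handing in reports none.

- **Push:** I pushed it up the chute with closed fingers through the keeper slot. The wrist force read about 14–15 N at the pauses under the guide and about 6 N after it. It stopped at feeder y of about 0.031 m, clear of the keeper.
- **Lift and place:** I gripped it across its width at 25 N (opening 51.5 mm) and lifted it out. I lowered it onto the tray floor until the wrist force showed contact (about 14 N up), then opened the fingers and rose clear.

**Last checks:**
- **Adapter:** its centre is at about (0.410, -0.213), against a tray centre of about (0.410, -0.210). The wrist and scene cameras agree on the label to within 1 mm at the height expected for lying flat.
- **Waiting adapter:** the top camera puts it at feeder y 0.146 m, against 0.145 m at the start.
- **Gripper:** it ended about 16 cm above the tray, touching nothing.

**What disagreed or failed:**
- **Fingertips:** they sit well short of the stated 17 mm overhang. My first push passed over the adapter without touching it, so I found a working depth by probing in the empty channel.
- **Feeder angle:** the first fit was about 3.5° off, and I corrected it from visible edges.
- **Detections:** some marks fell on the wrong object, and the scene camera's last marks for the tray and the waiting adapter were about 1 cm off.
- **Pictures:** I reached the 12-picture limit before the grasp, so the grasp and placing were checked by numbers only. I did not re-measure the bystanders.

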